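Tighten the cover of the vacuum sample cell in cross order

TASK

The cover of the vacuum sample cell sits on its gasket with all four wing screws a little loose. Tighten them evenly in cross order: turn one screw clockwise until its wings line up with the red line on the cover, then the one diagonally opposite, and only after that tighten the other two, so that in the end all four line up with their red lines, none short of it and none past it. Leave the lens tube, the lens mount and the bottle beside the cell standing where they are.

Things in the scene. Friction and masses are not known exactly. Their poses are not given: they have to be found in the camera images.
- cell: Square grey vacuum cell bolted to the table; black gasket, white cover 240 x 240 mm with its top 80 mm above the table. Origin: centre of its underside; x, y parallel to the cover's sides. Wing screws 70 mm from the centre along x and y: a at -x +y, b +x +y, c +x -y, d -x -y (a opposite c, b opposite d). Under each, a red line on the cover's diagonal, longer than the wings.
- wings_a (a point): Point on the upright axis of wing screw a, amid its wings, 25 mm above the cover. It turns with the screw: x along the two wings (76 mm tip to tip), y across them (10 mm thick), z up. Black wings with a yellow stripe on top, from 11 to 40 mm above the cover; round hub of 22 mm diameter in the middle, on a 30 mm steel washer.
- screw_a (a joint): Angle of wing screw a, rad, growing clockwise from above (tightening). At 1.3 the wings lie along the red line, x of wings_a pointing out to the cover's corner. Starts at 0 to 0.5, range 0 to 1.8: nothing stops it at the line. Stiff (0.2 N m, 8 N at 25 mm from the axis), no spring, stays where left, does not sink. A wing can be pushed round or gripped across.
- wings_b (a point): Point on the upright axis of wing screw b, amid its wings, 25 mm above the cover. It turns with the screw: x along the two wings (76 mm tip to tip), y across them (10 mm thick), z up. Black wings with a yellow stripe on top, from 11 to 40 mm above the cover; round hub of 22 mm diameter in the middle, on a 30 mm steel washer.
- screw_b (a joint): Angle of wing screw b, rad, growing clockwise from above (tightening). At 1.3 the wings lie along the red line, x of wings_b pointing out to the cover's corner. Starts at 0 to 0.5, range 0 to 1.8: nothing stops it at the line. Stiff (0.2 N m, 8 N at 25 mm from the axis), no spring, stays where left, does not sink. A wing can be pushed round or gripped across.
- wings_c (a point): Point on the upright axis of wing screw c, amid its wings, 25 mm above the cover. It turns with the screw: x along the two wings (76 mm tip to tip), y across them (10 mm thick), z up. Black wings with a yellow stripe on top, from 11 to 40 mm above the cover; round hub of 22 mm diameter in the middle, on a 30 mm steel washer.
- screw_c (a joint): Angle of wing screw c, rad, growing clockwise from above (tightening). At 1.3 the wings lie along the red line, x of wings_c pointing out to the cover's corner. Starts at 0 to 0.5, range 0 to 1.8: nothing stops it at the line. Stiff (0.2 N m, 8 N at 25 mm from the axis), no spring, stays where left, does not sink. A wing can be pushed round or gripped across.
- wings_d (a point): Point on the upright axis of wing screw d, amid its wings, 25 mm above the cover. It turns with the screw: x along the two wings (76 mm tip to tip), y across them (10 mm thick), z up. Black wings with a yellow stripe on top, from 11 to 40 mm above the cover; round hub of 22 mm diameter in the middle, on a 30 mm steel washer.
- screw_d (a joint): Angle of wing screw d, rad, growing clockwise from above (tightening). At 1.3 the wings lie along the red line, x of wings_d pointing out to the cover's corner. Starts at 0 to 0.5, range 0 to 1.8: nothing stops it at the line. Stiff (0.2 N m, 8 N at 25 mm from the axis), no spring, stays where left, does not sink. A wing can be pushed round or gripped across.
- lens_tube: Black standing cylinder, 40 mm diameter (43 mm over a collar), 70 mm tall, to the left (+y of the cell) of the cell; origin at the centre of its underside.
- lens_mount: Square black lens frame 60 mm wide, 72 mm tall, on an aluminium foot 50 x 60 mm, to the right (-y of the cell) of the cell; origin at the centre of its underside.
- bottle: Small amber bottle, 48 mm diameter, 100 mm tall, on the far side (+x of the cell) of the cell; origin at the centre of its underside.

How it is judged:
On the way:
1. two diagonally opposite screws are tightened to their red lines while the other two are not yet (((value of joint screw_a between 1.08 and 1.52 rad and value of joint screw_c between 1.08 and 1.52 rad and value of joint each of screw_b, screw_d below 1.08 rad) or (value of joint screw_b between 1.08 and 1.52 rad and value of joint screw_d between 1.08 and 1.52 rad and value of joint each of screw_a, screw_c below 1.08 rad))), for 0.2 s.
At the end, for the whole second after the job is handed in: All four wing screws at rest with their wings within 0.22 rad (12.5 degrees) of the red lines: every screw joint between 1.08 and 1.52 (value of joint screw_a between 1.08 and 1.52 rad and value of joint screw_b between 1.08 and 1.52 rad and value of joint screw_c between 1.08 and 1.52 rad and value of joint screw_d between 1.08 and 1.52 rad and velocity of joint screw_a between -0.05 and 0.05 rad/s and velocity of joint screw_b between -0.05 and 0.05 rad/s and velocity of joint screw_c between -0.05 and 0.05 rad/s and velocity of joint screw_d between -0.05 and 0.05 rad/s); the robot touches nothing.
It fails at once if the lens tube is shifted by more than 30 mm or tipped over (distance of lens_tube from where it was at the start of the episode above 0.03 m or angle between lens_tube's own z axis and vertical above 0.5 rad).
It fails at once if the lens mount is shifted by more than 30 mm or tipped over (distance of lens_mount from where it was at the start of the episode above 0.03 m or angle between lens_mount's own z axis and vertical above 0.5 rad).
It fails at once if the bottle is shifted by more than 30 mm or tipped over (distance of bottle from where it was at the start of the episode above 0.03 m or angle between bottle's own z axis and vertical above 0.5 rad).
It also fails if it takes over 64 s, if anything falls off the work surface, if the arm or the gripper's body presses on something with over 40 N, if the wrist force passes 120 N, or if a joint passes its speed limit or range.

ROBOT

A 7-joint arm with a two-finger parallel gripper is mounted at the origin on the work surface. World frame = base frame: x ahead of the robot, y to its left, z up, the work surface at z = 0. Lengths are in m, angles in rad, forces in N, time in s.
With the tool pointing down it reaches from about 0.4 to 0.925 m from the base axis. Payload 5.6 kg.
Tool frame: the origin (TCP) lies between the finger pads; the fingertips stand 17 mm ahead of it and the grasp point (between the pads) lies 2 mm behind it; z points along the fingers, y is the line along which they close (so a half turn about z gives the same grasp; the last joint's range is limited). The gripper opens to 85 mm and grips with 20 to 120 N. Pads are 22 mm wide; open, the fingers measure 114 mm over their backs; the gripper's body (76 mm by 85 mm) begins 54 mm behind the grasp point. The pads swing forward as they close: fully open they stand 13 mm farther back than shut.
Start: joints at [1.16, 0.468, -0.012, 1.603, 0.006, 1.071, -0.056], TCP at [0.234, -0.607, 0.248] pointing down, gripper open.
Joint ranges: [-2.53, 2.53], [-0.31, 2.02], [-1.57, 1.55], [0.28, 2.44], [-1.29, 4.43], [0.15, 1.84], [-2.92, 2.92]. Speed limits (rad/s): [2.57, 2.57, 3.14, 3.14, 3.14, 3.14, 3.14].

INTERFACE

Orientations are given as a unit quaternion [x, y, z, w].
In Python, from cell import manip gives the robot as it stands.
- The arm moves only by the tool send_rows, never from a script. Its argument "rows" is a list of rows, each a list of 7 numbers: the shift along the tool's x, y, z in units of 30 mm (1.0 is 30 mm), then the turn, a rotation vector about the tool's x, y, z in units of 6 degrees (1.0 is 6 degrees), then the finger opening in mm, from 0 to 85.4. A call has exactly 10 rows; each row is the pose to reach, as a shift and turn from the pose commanded when the call began, along the tool's axes at that moment; what a row does not reach only later rows make up. A row lasts 1/10 s, in which the tool goes at most 50 mm and 8.59 degrees, less where a joint would pass 70% of its speed; a pose out of reach is approached as far as the arm can. A call with a gripper value outside its range is refused whole. The fingers move at their own pace and stop on an object; "squeeze" is the grip in N (left out, the last holds). Time passes only in rows, so rows that repeat a pose let the fingers close, or fill a call up. It gives the time, the measured TCP pose, the force, the opening and the grip force at its end, in the units of the state.
- manip.read_state(): the state, without advancing time (a new reading comes with each control period).
- manip.snapshot(name): name is "scene" or "top" or "wrist"; returns (picture, depth): 420x560x3 uint8, red, green, blue; 420x560 float32, m along the optical axis (not along the pixel's ray), 0 where there is no reading.
- manip.camera_params(name): a dict with "mtx" (3x3 intrinsics, pixels), "k1" (the pictures are not rectified: a ray, as slopes to the right and down, at radius r is drawn at 1 + k1 r^2 times it, then the intrinsics apply), "view" (4x4, takes a point from world to camera coordinates). Camera axes: x right, y down, z forward; pixel columns grow to the right and rows downward; lengths in m; the calibration is good to about 2 mm. A picture is of the moment at which its call begins: read the wrist's pose just before it. camera_params takes no time and is no camera call; for the wrist camera it gives the pose at the moment of the call.
- manip.hand_in(): hands the job in; it is judged then, once.
Trained networks look in the newest picture that a camera, given by its name, has taken for a name from the list of things; names that differ only in an ending like _2 or _b are one class to them, and where a whole thing is asked for, a point or a joint stands for the part that bears it (a point fixed in the world has none). Each returns a list of dicts, best first, with "conf" (0 to 1); they miss things now and then, are a little off and sometimes report something else, mostly with a low value. They report only what shows in the picture. A call takes as long as a camera call.
- manip.search_frame(target, camera): "xyz" ([x, y, z] in m, in world coordinates, good to about 4 mm: the middle of the surface that is visible of it).
The state is a dict: "clock": time; "qpos": joint angles; "qd": joint speeds; "joint_efforts": joint torques, N m; "tcp_pos": TCP position; "ee_rot": TCP orientation; "force": force on the tool from outside, world axes, zero at the start; "moment": the same for the moment, N m; "finger_gap": finger opening in m; "grip_force": force on a finger pad.
Only numpy, scipy, OpenCV 4.12 (cv2) and the standard library are available. Lean on these libraries where they do the work, as an engineer would, in place of code of your own. Each camera call takes 0.05 s, during which the arm holds its last target. There are 200 camera calls.

## Working session

There is one attempt and no reset: what is moved stays moved. The work goes in short steps, Python scripts to look and compute and a tool call to move; the robot and the scene stay as the last step left them, time stands still between calls to the robot, and variables do not carry over. Pictures are saved under pics/ and viewed, at most 10 in all, crops included, and the job is handed in when it is done.

Besides the shell and the picture viewer there is one more tool, called as name([rows], argument=value, ...), one row to a line, values as JSON. send_rows: Moves the arm, as the interface text tells. Its arguments: {"type":"object","properties":{"rows":{"type":"array"},"squeeze":{"type":"number"}},"required":["rows"]}

```bash
mkdir -p pics; python3 - <<'E'
from cell import manip as m
import cv2,numpy as np
s=m.read_state();print(s['clock'],s['tcp_pos'],s['ee_rot'])
for c in('top',):
    p,d=m.snapshot(c);cv2.imwrite(f'pics/{c}0.png',p[...,::-1]);np.save('d.npy',d)
    q=m.camera_params(c);print(q)
    for t in('cell','wings_a','lens_tube','lens_mount','bottle'):
        for r in m.search_frame(t,c)[:6]:print(t,np.round(r['xyz'],3),round(r['conf'],2))
E
```

```text
0.0 [ 0.2334597  -0.60606177  0.2473157 ] [ 9.83144102e-01  1.82830136e-01 -2.27652197e-04 -8.73790261e-04]
{'mtx': array([[384.72058111,   0.        , 277.51240867],
       [  0.        , 384.72058111, 202.92972032],
       [  0.        ,   0.        ,   1.        ]]), 'k1': 0.01777114460223522, 'view': array([[ 0.02675253, -0.99959309,  0.00989714,  0.02861787],
       [-0.99089744, -0.02782391, -0.13171215,  0.59450632],
       [ 0.13193393, -0.00628342, -0.9912386 ,  0.74319476],
       [ 0.        ,  0.        ,  0.        ,  1.        ]])}
cell [ 0.554 -0.076  0.083] 0.69
wings_a [ 0.584 -0.166  0.119] 0.94
wings_a [ 0.647 -0.047  0.118] 0.88
wings_a [0.521 0.017 0.12 ] 0.76
wings_a [ 0.462 -0.106  0.114] 0.58
lens_tube [0.669 0.056 0.071] 0.91
lens_mount [ 0.47  -0.238  0.012] 0.73
lens_mount [ 0.553 -0.077  0.081] 0.48
bottle [ 0.712 -0.125  0.071] 0.62
```

View pics/top0.png

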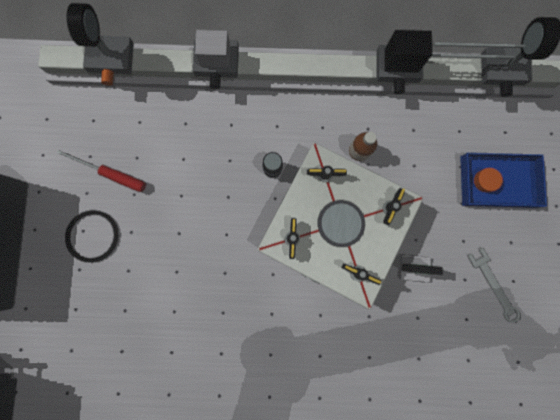

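The top view shows all four wing screws: top (327,171), right (396,206), left (293,238) and bottom (362,274). The tube is at (272,163), the bottle at (365,143) and the lens mount at (420,268). The tube lies on +y and the bottle on +x, so left is a, top is b, right is c and bottom is d. Next I'll measure the angles.

```bash
cat > h.py <<'E'
from cell import manip as m
import cv2,numpy as np
from scipy.spatial.transform import Rotation as R
def plane(cam,uv,z,q=None):
    q=q or m.camera_params(cam);K=q['mtx'];k=q['k1']
    n=cv2.undistortPoints(np.float64(uv).reshape(-1,1,2),K,np.array([k,0,0,0,0.])).reshape(-1,2)
    V=q['view'];Rt=V[:3,:3].T;o=-Rt@V[:3,3]
    r=np.c_[n,np.ones(len(n))]@Rt.T
    return (o+r*((z-o[2])/r[:,2])[:,None])[:,:2]
def fit(P):
    c=P.mean(0);w,v=np.linalg.eigh(np.cov((P-c).T));return c,np.degrees(np.arctan2(v[1,1],v[0,1]))%180,np.sqrt(w)
C=dict(a=(.521,.017),b=(.647,-.047),c=(.584,-.166),d=(.462,-.106))
def measure(p,cam='top',q=None):
    hsv=cv2.cvtColor(p,cv2.COLOR_RGB2HSV).astype(int);H,S,Vv=hsv[...,0],hsv[...,1],hsv[...,2]
    yel=(abs(H-25)<9)&(S>90)&(Vv>60);red=((H<8)|(H>172))&(S>90)&(Vv>60)
    out={}
    for k,c in C.items():
        v,u=np.nonzero(yel);Y=plane(cam,np.c_[u,v],.120,q);Y=Y[np.hypot(*(Y-c).T)<.05]
        v,u=np.nonzero(red);Q=plane(cam,np.c_[u,v],.080,q);Q=Q[np.hypot(*(Q-c).T)<.065]
        if len(Y)<8 or len(Q)<8:out[k]=None;continue
        (cy,ay,wy),(cr,ar,wr)=fit(Y),fit(Q)
        out[k]=(cy.round(4),round(ay,1),round(ar,1),len(Y),len(Q),'screw %.2f'%(1.3-np.radians((ay-ar+30)%180-30)))
    return out
def state():
    s=m.read_state();x=R.from_quat(s['ee_rot']).as_matrix()
    print(round(s['clock'],2),'tcp',s['tcp_pos'].round(4) if hasattr(s['tcp_pos'],'round') else s['tcp_pos'],'yaw',np.degrees(np.arctan2(x[1,0],x[0,0])).round(1),'gap',s['finger_gap'],'F',np.round(s['force'],1),np.round(s['qpos'],2));return s
E
python3 - <<'E'
from h import *
p,d=m.snapshot('top');state()
for k,v in measure(p).items():print(k,v)
E
```

```text
0.35 tcp [ 0.2337 -0.6064  0.248 ] yaw 21.1 gap 0.08501094296122315 F [ 0.7 -0.8  0. ] [ 1.16  0.47 -0.01  1.6   0.01  1.07 -0.06]
a (array([0.5214, 0.0162]), np.float64(178.7), np.float64(109.0), 92, 79, 'screw 0.08')
b (array([ 0.6459, -0.0456]), np.float64(90.7), np.float64(18.9), 87, 80, 'screw 0.05')
c (array([ 0.5839, -0.1701]), np.float64(155.6), np.float64(109.0), 91, 66, 'screw 0.49')
d (array([ 0.4595, -0.1085]), np.float64(67.1), np.float64(19.0), 101, 81, 'screw 0.46')
```

```bash
cat >> h.py <<'E'
def go(x,y,z,yaw):
    s=state();A=R.from_quat(s['ee_rot']);t=np.radians(yaw)
    T=R.from_matrix([[np.cos(t),np.sin(t),0],[np.sin(t),-np.cos(t),0],[0,0,-1]])
    print('GO',(A.inv().apply(np.array([x,y,z])-s['tcp_pos'])/.03).round(2),(np.degrees((A.inv()*T).as_rotvec())/6).round(2))
def at(c,yaw,r,z):
    t=np.radians(yaw);go(c[0]+r*np.cos(t),c[1]+r*np.sin(t),z,yaw)
E
python3 - <<'E'
from h import *
d=np.load('d.npy');q=m.camera_params('top');V=q['view']
v,u=np.mgrid[190:255,310:372];z=d[190:255,310:372].ravel()
n=cv2.undistortPoints(np.float64(np.c_[u.ravel(),v.ravel()]).reshape(-1,1,2),q['mtx'],np.array([q['k1'],0,0,0,0.])).reshape(-1,2)
P=(np.c_[n*z[:,None],z]-V[:3,3])@V[:3,:3];P=P[z>0];print('window z max',np.percentile(P[:,2],[50,90,99,100]))
at((.5839,-.1701),155.6,.025,.20)
E
```

```text
window z max [0.0802816  0.08263741 0.08435245 0.08579279]
0.35 tcp [ 0.2337 -0.6064  0.248 ] yaw 21.1 gap 0.08501094296122315 F [ 0.7 -0.8  0. ] [ 1.16  0.47 -0.01  1.6   0.01  1.07 -0.06]
GO [15.54 -9.97  1.61] [ -0.    -0.   -22.42]
```

send_rows([
  [1.5, -1, 0.1, 0, 0, -1.3, 45],
  [3, -2, 0.2, 0, 0, -2.6, 45],
  [4.5, -3, 0.4, 0, 0, -3.9, 45],
  [6, -4, 0.6, 0, 0, -5.2, 45],
  [7.4, -4.8, 0.8, 0, 0, -6.5, 45],
  [8.8, -5.6, 0.9, 0, 0, -7.8, 45],
  [10.1, -6.4, 1.0, 0, 0, -9.1, 45],
  [11.3, -7.2, 1.2, 0, 0, -10.4, 45],
  [12.5, -8, 1.3, 0, 0, -11.7, 45],
  [13.5, -8.7, 1.4, 0, 0, -13, 45],
])

```text
clock: 1.35
tcp_pos: [0.5194, -0.2144, 0.2064]
ee_rot: [0.646, 0.763, 0.0, 0.0]
force: [0.2, -0.3, 0.4]
finger_gap: 0.0452
grip_force: 0.0
```

```bash
python3 -c "
from h import *
at((.5839,-.1701),155.6,.025,.20)"
```

```text
1.35 tcp [ 0.5194 -0.2144  0.2064] yaw 99.5 gap 0.04521309339574801 F [ 0.2 -0.3  0.4] [ 0.69  0.41 -0.45  1.84  0.22  0.94  0.31]
GO [1.57 1.67 0.22] [ 0.01  0.   -9.35]
```

send_rows([
  [0.3, 0.3, 0, 0, 0, -1.3, 45],
  [0.6, 0.6, 0.1, 0, 0, -2.6, 45],
  [0.9, 0.9, 0.1, 0, 0, -3.9, 45],
  [1.2, 1.2, 0.2, 0, 0, -5.2, 45],
  [1.4, 1.4, 0.2, 0, 0, -6.5, 45],
  [1.57, 1.6, 0.2, 0, 0, -7.8, 45],
  [1.57, 1.67, 0.2, 0, 0, -8.8, 45],
  [1.57, 1.67, 0.2, 0, 0, -9.4, 45],
  [1.57, 1.67, 0.2, 0, 0, -9.4, 45],
  [1.57, 1.67, 0.2, 0, 0, -9.4, 45],
])

```text
clock: 2.35
tcp_pos: [0.5597, -0.1632, 0.2002]
ee_rot: [0.213, 0.977, -0.0, -0.0]
force: [-0.4, 0.6, -0.1]
finger_gap: 0.0448
grip_force: 0.0
```

```bash
python3 - <<'E'
from h import *
p,d=m.snapshot('wrist');q=m.camera_params('wrist');cv2.imwrite('pics/w1.png',p[...,::-1])
for k,v in measure(p,'wrist',q).items():print(k,v)
at((.5839,-.1701),155.6,.025,.109)
E
```

```text
a (array([0.5258, 0.0165]), np.float64(178.6), np.float64(108.9), 612, 423, 'screw 0.08')
b (array([ 0.65 , -0.045]), np.float64(90.8), np.float64(19.0), 432, 365, 'screw 0.05')
c (array([ 0.5862, -0.1699]), np.float64(155.6), np.float64(109.0), 477, 527, 'screw 0.49')
d (array([ 0.4626, -0.1092]), np.float64(67.0), np.float64(19.1), 839, 718, 'screw 0.46')
2.4 tcp [ 0.5597 -0.1632  0.2003] yaw 155.4 gap 0.04472770819075023 F [-0.1 -0.7 -0.1] [ 0.73  0.51 -0.66  1.78  0.37  0.98  1.06]
GO [0.   0.12 3.04] [-0.   -0.   -0.04]
```

View pics/w1.png

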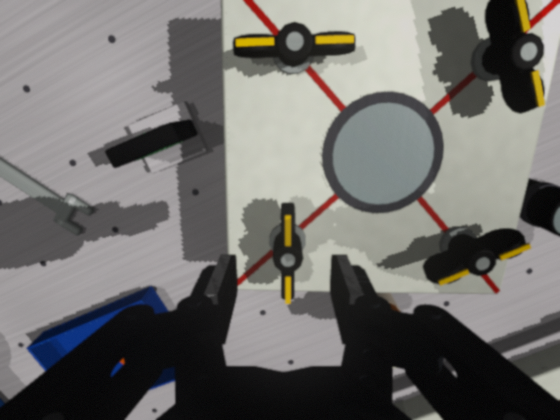

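The wrist view shows c's wing at (288,255) between the fingertips at (228,265) and (342,265), aligned with the tool. I'll descend and grip.

send_rows([
  [0, 0.1, 0.7, 0, 0, 0, 45],
  [0, 0.1, 1.4, 0, 0, 0, 45],
  [0, 0.1, 2.1, 0, 0, 0, 45],
  [0, 0.1, 2.6, 0, 0, 0, 45],
  [0, 0.1, 3.0, 0, 0, 0, 45],
  [0, 0.1, 3.0, 0, 0, 0, 20],
  [0, 0.1, 3.0, 0, 0, 0, 0],
  [0, 0.1, 3.0, 0, 0, 0, 0],
  [0, 0.1, 3.0, 0, 0, 0, 0],
  [0, 0.1, 3.0, 0, 0, 0, 0],
], squeeze=40)

```text
clock: 3.4
tcp_pos: [0.5614, -0.1606, 0.111]
ee_rot: [0.213, 0.977, -0.0, 0.001]
force: [-1.4, -1.1, 3.0]
finger_gap: 0.0093
grip_force: 42.1
```

send_rows([
  [0, 0.09, 0, 0, 0, 1, 0],
  [-0.02, 0.18, 0, 0, 0, 2, 0],
  [-0.04, 0.26, 0, 0, 0, 3, 0],
  [-0.07, 0.345, 0, 0, 0, 4, 0],
  [-0.11, 0.42, 0, 0, 0, 5, 0],
  [-0.16, 0.5, 0, 0, 0, 6, 0],
  [-0.22, 0.57, 0, 0, 0, 7, 0],
  [-0.26, 0.61, 0, 0, 0, 7.75, 0],
  [-0.26, 0.61, 0, 0, 0, 7.75, 0],
  [-0.26, 0.61, 0, 0, 0, 7.75, 0],
])

```text
clock: 4.4
tcp_pos: [0.5773, -0.1464, 0.1111]
ee_rot: [0.58, 0.815, 0.001, 0.001]
force: [3.4, 1.8, 1.9]
finger_gap: 0.0092
grip_force: 41.9
```

```bash
python3 -c "
from h import *
state()"
```

```text
4.4 tcp [ 0.5773 -0.1464  0.1111] yaw 109.1 gap 0.00921452207946894 F [3.4 1.8 1.9] [ 0.5   0.59 -0.4   1.82  0.31  0.79  0.27]
```

send_rows([
  [0, 0, 0, 0, 0, 0, 45],
  [0, 0, 0, 0, 0, 0, 45],
  [0, 0, 0, 0, 0, 0, 45],
  [0, 0, 0, 0, 0, 0, 45],
  [0, 0, -0.6, 0, 0, 0, 45],
  [0, 0, -1.2, 0, 0, 0, 45],
  [0, 0, -1.8, 0, 0, 0, 45],
  [0, 0, -2.4, 0, 0, 0, 45],
  [0, 0, -3, 0, 0, 0, 45],
  [0, 0, -3, 0, 0, 0, 45],
])

```text
clock: 5.4
tcp_pos: [0.5771, -0.1471, 0.2027]
ee_rot: [0.581, 0.814, 0.001, 0.002]
force: [0.1, 0.1, 0.6]
finger_gap: 0.045
grip_force: 0.0
```

```bash
python3 - <<'E'
from h import *
p,d=m.snapshot('wrist');q=m.camera_params('wrist')
for k,v in measure(p,'wrist',q).items():print(k,v)
at((.5236,.0164),178.7,-.025,.20)
at((.5236,.0164),178.7,.025,.20)
E
```

```text
a None
b (array([ 0.6482, -0.0438]), np.float64(90.7), np.float64(18.9), 652, 646, 'screw 0.05')
c (array([ 0.586 , -0.1669]), np.float64(109.2), np.float64(107.5), 490, 156, 'screw 1.27')
d (array([ 0.4626, -0.1076]), np.float64(67.1), np.float64(19.2), 686, 697, 'screw 0.46')
5.45 tcp [ 0.5762 -0.147   0.2011] yaw 109.0 gap 0.044917795548250775 F [-0.7  0.4 -0.7] [ 0.53  0.47 -0.44  1.76  0.24  0.96  0.32]
GO [5.43 0.89 0.03] [  0.     0.02 -11.62]
5.45 tcp [ 0.5762 -0.147   0.2011] yaw 109.0 gap 0.044917795548250775 F [-0.7  0.4 -0.7] [ 0.53  0.47 -0.44  1.76  0.24  0.96  0.32]
GO [ 6.01 -0.67  0.03] [  0.     0.02 -11.62]
```

send_rows([
  [0.6, 0.1, 0, 0, 0, -1.3, 45],
  [1.2, 0.2, 0, 0, 0, -2.6, 45],
  [1.9, 0.3, 0, 0, 0, -3.9, 45],
  [2.6, 0.4, 0, 0, 0, -5.2, 45],
  [3.3, 0.5, 0, 0, 0, -6.5, 45],
  [4.0, 0.65, 0, 0, 0, -7.8, 45],
  [4.6, 0.75, 0, 0, 0, -9.1, 45],
  [5.2, 0.85, 0, 0, 0, -10.4, 45],
  [5.43, 0.89, 0, 0, 0, -11.6, 45],
  [5.43, 0.89, 0, 0, 0, -11.6, 45],
])

```text
clock: 6.45
tcp_pos: [0.5471, 0.0172, 0.1991]
ee_rot: [0.011, 1.0, 0.001, -0.001]
force: [-1.0, -1.1, -0.1]
finger_gap: 0.0449
grip_force: 0.0
```

```bash
python3 - <<'E'
from h import *
p,d=m.snapshot('wrist');q=m.camera_params('wrist')
for k,v in measure(p,'wrist',q).items():print(k,v)
at((.5236,.0164),178.7,-.025,.111)
E
```

```text
a (array([0.5222, 0.0151]), np.float64(178.3), np.float64(108.7), 616, 715, 'screw 0.09')
b (array([ 0.6499, -0.0225]), np.float64(92.8), np.float64(18.8), 160, 180, 'screw 0.01')
c (array([ 0.585 , -0.1631]), np.float64(109.0), np.float64(108.0), 350, 205, 'screw 1.28')
d (array([ 0.4626, -0.11  ]), np.float64(66.8), np.float64(18.7), 697, 869, 'screw 0.46')
6.5 tcp [0.5474 0.016  0.1992] yaw 178.5 gap 0.04495425266130849 F [ 1.2 -0.5  0.3] [ 0.51  0.48 -0.76  1.86  0.4   0.96  1.11]
GO [-0.05 -0.01  2.94] [ 0.   -0.02 -0.04]
```

send_rows([
  [0, 0, 0.7, 0, 0, 0, 45],
  [0, 0, 1.4, 0, 0, 0, 45],
  [0, 0, 2.1, 0, 0, 0, 45],
  [0, 0, 2.6, 0, 0, 0, 45],
  [0, 0, 2.95, 0, 0, 0, 45],
  [0, 0, 2.95, 0, 0, 0, 20],
  [0, 0, 2.95, 0, 0, 0, 0],
  [0, 0, 2.95, 0, 0, 0, 0],
  [0, 0, 2.95, 0, 0, 0, 0],
  [0, 0, 2.95, 0, 0, 0, 0],
], squeeze=40)

```text
clock: 7.5
tcp_pos: [0.5487, 0.015, 0.1125]
ee_rot: [0.013, 1.0, -0.001, 0.001]
force: [-0.3, -3.8, 2.2]
finger_gap: 0.0091
grip_force: 42.1
```

```bash
python3 - <<'E'
from h import *
state()
for R0,n,T in((-.0243,11,69.5),(-.0250,11,72),(.025,9,48)):
    print(R0)
    t=np.linspace(0,T,n)[1:];print(np.c_[R0/.03*(np.cos(np.radians(t))-1),R0/.03*np.sin(np.radians(t)),t/6].round(2).tolist())
E
```

```text
7.5 tcp [0.5487 0.015  0.1125] yaw 178.5 gap 0.009092908580335403 F [-0.3 -3.8  2.2] [ 0.44  0.59 -0.68  1.92  0.51  0.81  1.02]
-0.0243
[[0.01, -0.1, 1.16], [0.02, -0.19, 2.32], [0.05, -0.29, 3.48], [0.09, -0.38, 4.63], [0.14, -0.46, 5.79], [0.21, -0.54, 6.95], [0.27, -0.61, 8.11], [0.35, -0.67, 9.27], [0.44, -0.72, 10.42], [0.53, -0.76, 11.58]]
-0.025
[[0.01, -0.1, 1.2], [0.03, -0.21, 2.4], [0.06, -0.31, 3.6], [0.1, -0.4, 4.8], [0.16, -0.49, 6.0], [0.23, -0.57, 7.2], [0.3, -0.64, 8.4], [0.39, -0.7, 9.6], [0.48, -0.75, 10.8], [0.58, -0.79, 12.0]]
0.025
[[-0.0, 0.09, 1.0], [-0.02, 0.17, 2.0], [-0.04, 0.26, 3.0], [-0.07, 0.34, 4.0], [-0.11, 0.42, 5.0], [-0.16, 0.49, 6.0], [-0.21, 0.56, 7.0], [-0.28, 0.62, 8.0]]
```

send_rows([
  [0.01, -0.1, 0, 0, 0, 1.2, 0],
  [0.03, -0.21, 0, 0, 0, 2.4, 0],
  [0.06, -0.31, 0, 0, 0, 3.6, 0],
  [0.1, -0.4, 0, 0, 0, 4.8, 0],
  [0.16, -0.49, 0, 0, 0, 6.0, 0],
  [0.23, -0.57, 0, 0, 0, 7.2, 0],
  [0.3, -0.64, 0, 0, 0, 8.4, 0],
  [0.39, -0.7, 0, 0, 0, 9.6, 0],
  [0.48, -0.75, 0, 0, 0, 10.8, 0],
  [0.54, -0.78, 0, 0, 0, 11.6, 0],
])

```text
clock: 8.5
tcp_pos: [0.5309, -0.0099, 0.1124]
ee_rot: [0.583, 0.812, -0.002, 0.001]
force: [-3.2, -8.0, 4.6]
finger_gap: 0.0094
grip_force: 43.2
```

```bash
python3 -c "
from h import *
state()"
```

```text
8.5 tcp [ 0.5309 -0.0099  0.1124] yaw 108.7 gap 0.0094379310197327 F [-3.2 -8.   4.6] [ 0.27  0.5  -0.39  1.97  0.28  0.72  0.03]
```

send_rows([
  [0, 0, 0, 0, 0, 0, 0],
  [0, 0, 0, 0, 0, 0, 45],
  [0, 0, 0, 0, 0, 0, 45],
  [0, 0, 0, 0, 0, 0, 45],
  [0, 0, 0, 0, 0, 0, 45],
  [0, 0, -0.8, 0, 0, 0, 45],
  [0, 0, -1.6, 0, 0, 0, 45],
  [0, 0, -2.3, 0, 0, 0, 45],
  [0, 0, -3, 0, 0, 0, 45],
  [0, 0, -3, 0, 0, 0, 45],
])

```text
clock: 9.5
tcp_pos: [0.5331, -0.0066, 0.2045]
ee_rot: [0.581, 0.814, 0.002, 0.002]
force: [-0.8, -1.0, -1.5]
finger_gap: 0.0447
grip_force: 0.0
```

```bash
python3 - <<'E'
from h import *
p,d=m.snapshot('wrist');q=m.camera_params('wrist')
for k,v in measure(p,'wrist',q).items():print(k,v)
p,d=m.snapshot('top')
for k,v in measure(p).items():print(k,v)
at((.648,-.0453),90.7,-.025,.20)
E
```

```text
a (array([0.522 , 0.0185]), np.float64(109.0), np.float64(109.0), 578, 267, 'screw 1.30')
b (array([ 0.6471, -0.0215]), np.float64(91.2), np.float64(18.5), 212, 196, 'screw 0.03')
c None
d (array([ 0.4707, -0.0872]), np.float64(67.3), np.float64(19.2), 217, 325, 'screw 0.46')
a (array([0.5126, 0.0394]), np.float64(109.3), np.float64(110.5), 39, 26, 'screw 1.32')
b None
c None
d None
9.6 tcp [ 0.5312 -0.007   0.2017] yaw 109.0 gap 0.04460067332643332 F [-0.1 -1.  -0.2] [ 0.32  0.37 -0.45  1.91  0.2   0.9   0.1 ]
GO [-3.27  3.    0.06] [0.   0.   3.05]
```

a and c are done; next is b.

send_rows([
  [-0.4, 0.4, 0, 0, 0, 0.4, 45],
  [-0.9, 0.8, 0, 0, 0, 0.8, 45],
  [-1.4, 1.3, 0, 0, 0, 1.3, 45],
  [-1.9, 1.8, 0, 0, 0, 1.8, 45],
  [-2.4, 2.2, 0, 0, 0, 2.2, 45],
  [-2.8, 2.6, 0, 0, 0, 2.6, 45],
  [-3.1, 2.85, 0.05, 0, 0, 2.9, 45],
  [-3.27, 3, 0.05, 0, 0, 3.05, 45],
  [-3.27, 3, 0.05, 0, 0, 3.05, 45],
  [-3.27, 3, 0.05, 0, 0, 3.05, 45],
])

```text
clock: 10.6
tcp_pos: [0.6477, -0.0701, 0.1998]
ee_rot: [0.703, 0.712, -0.0, -0.001]
force: [-0.2, 1.0, 0.2]
finger_gap: 0.0448
grip_force: 0.0
```

```bash
python3 - <<'E'
from h import *
p,d=m.snapshot('wrist');q=m.camera_params('wrist')
for k,v in measure(p,'wrist',q).items():print(k,v)
at((.648,-.0453),90.7,-.025,.111)
E
```

```text
a (array([0.5234, 0.0179]), np.float64(109.1), np.float64(109.0), 706, 746, 'screw 1.30')
b (array([ 0.6498, -0.0437]), np.float64(90.7), np.float64(19.0), 554, 699, 'screw 0.05')
c None
d (array([ 0.4633, -0.1074]), np.float64(67.1), np.float64(18.9), 415, 354, 'screw 0.46')
10.65 tcp [ 0.6477 -0.07    0.2001] yaw 90.7 gap 0.044965861670223324 F [-0.5 -0.1 -0.5] [ 0.29  0.55 -0.33  1.62  0.2   1.   -0.09]
GO [-0.01  0.02  2.97] [-0.01 -0.    0.01]
```

send_rows([
  [0, 0.03, 0.7, 0, 0, 0, 45],
  [0, 0.03, 1.4, 0, 0, 0, 45],
  [0, 0.03, 2.1, 0, 0, 0, 45],
  [0, 0.03, 2.6, 0, 0, 0, 45],
  [0, 0.03, 2.95, 0, 0, 0, 45],
  [0, 0.03, 2.95, 0, 0, 0, 20],
  [0, 0.03, 2.95, 0, 0, 0, 0],
  [0, 0.03, 2.95, 0, 0, 0, 0],
  [0, 0.03, 2.95, 0, 0, 0, 0],
  [0, 0.03, 2.95, 0, 0, 0, 0],
], squeeze=40)

```text
clock: 11.65
tcp_pos: [0.6483, -0.0707, 0.1126]
ee_rot: [0.703, 0.711, -0.001, -0.0]
force: [-5.1, -0.4, 4.0]
finger_gap: 0.0094
grip_force: 39.4
```

```bash
python3 -c "
from h import *
state()"
```

```text
11.65 tcp [ 0.6483 -0.0707  0.1126] yaw 90.7 gap 0.009391260049841144 F [-5.1 -0.4  4. ] [ 0.27  0.65 -0.3   1.67  0.24  0.85 -0.12]
```

send_rows([
  [0.01, -0.1, 0, 0, 0, 1.2, 0],
  [0.03, -0.21, 0, 0, 0, 2.4, 0],
  [0.06, -0.31, 0, 0, 0, 3.6, 0],
  [0.1, -0.4, 0, 0, 0, 4.8, 0],
  [0.16, -0.49, 0, 0, 0, 6.0, 0],
  [0.23, -0.57, 0, 0, 0, 7.2, 0],
  [0.3, -0.64, 0, 0, 0, 8.4, 0],
  [0.39, -0.7, 0, 0, 0, 9.6, 0],
  [0.48, -0.75, 0, 0, 0, 10.8, 0],
  [0.58, -0.79, 0, 0, 0, 11.95, 0],
])

```text
clock: 12.65
tcp_pos: [0.6246, -0.0543, 0.1127]
ee_rot: [0.987, 0.162, -0.0, 0.001]
force: [-3.8, -2.3, 1.7]
finger_gap: 0.0094
grip_force: 39.1
```

send_rows([
  [0, 0, 0, 0, 0, 0, 0],
  [0, 0, 0, 0, 0, 0, 45],
  [0, 0, 0, 0, 0, 0, 45],
  [0, 0, 0, 0, 0, 0, 45],
  [0, 0, 0, 0, 0, 0, 45],
  [0, 0, -0.8, 0, 0, 0, 45],
  [0, 0, -1.6, 0, 0, 0, 45],
  [0, 0, -2.3, 0, 0, 0, 45],
  [0, 0, -3, 0, 0, 0, 45],
  [0, 0, -3, 0, 0, 0, 45],
])

```text
clock: 13.65
tcp_pos: [0.6273, -0.0536, 0.2051]
ee_rot: [0.986, 0.165, 0.003, 0.001]
force: [-0.3, 1.1, 0.1]
finger_gap: 0.045
grip_force: 0.0
```

```bash
python3 - <<'E'
from h import *
p,d=m.snapshot('wrist');q=m.camera_params('wrist')
for k,v in measure(p,'wrist',q).items():print(k,v)
at((.462,-.109),67.1,.025,.20)
E
```

```text
a (array([0.5141, 0.0465]), np.float64(156.0), np.float64(109.9), 23, 271, 'screw 0.50')
b (array([ 0.651 , -0.0444]), np.float64(18.9), np.float64(19.0), 539, 240, 'screw 1.30')
c (array([ 0.6   , -0.2004]), np.float64(58.9), np.float64(109.0), 8, 180, 'screw -0.97')
d None
13.7 tcp [ 0.6263 -0.0535  0.2032] yaw 19.0 gap 0.045242953534043985 F [-0.6 -0.1 -1. ] [ 0.03  0.48  0.    1.7  -0.    0.96 -1.21]
GO [-5.22 -0.65  0.09] [ 0.02 -0.02 -8.02]
```

b is done (a and c are at the edge of this view, so their readings there don't count). Now d.

send_rows([
  [-0.6, -0.1, 0, 0, 0, -1, 45],
  [-1.2, -0.2, 0, 0, 0, -2, 45],
  [-1.9, -0.3, 0, 0, 0, -3, 45],
  [-2.6, -0.4, 0, 0, 0, -4, 45],
  [-3.3, -0.5, 0, 0, 0, -5, 45],
  [-4, -0.6, 0, 0, 0, -6, 45],
  [-4.7, -0.65, 0.1, 0, 0, -7, 45],
  [-5.22, -0.65, 0.1, 0, 0, -8, 45],
  [-5.22, -0.65, 0.1, 0, 0, -8, 45],
  [-5.22, -0.65, 0.1, 0, 0, -8, 45],
])

```text
clock: 14.7
tcp_pos: [0.4711, -0.0859, 0.1983]
ee_rot: [0.835, 0.551, 0.0, -0.0]
force: [1.0, -0.7, -0.2]
finger_gap: 0.0453
grip_force: 0.0
```

```bash
python3 - <<'E'
from h import *
p,d=m.snapshot('wrist');q=m.camera_params('wrist')
for k,v in measure(p,'wrist',q).items():print(k,v)
at((.462,-.109),67.1,.025,.111)
E
```

```text
a (array([0.5261, 0.012 ]), np.float64(109.4), np.float64(109.0), 627, 138, 'screw 1.29')
b (array([ 0.6383, -0.0491]), np.float64(19.2), np.float64(19.4), 506, 493, 'screw 1.30')
c (array([ 0.5882, -0.1682]), np.float64(108.9), np.float64(108.8), 441, 196, 'screw 1.30')
d (array([ 0.4641, -0.1067]), np.float64(67.1), np.float64(19.0), 491, 511, 'screw 0.46')
14.75 tcp [ 0.4715 -0.0857  0.1985] yaw 66.9 gap 0.04503966417786193 F [0.8 0.6 0.5] [ 0.26  0.26 -0.17  2.05  0.06  0.84 -0.35]
GO [-0.01  0.01  2.92] [ 0.   -0.   -0.04]
```

send_rows([
  [0, 0.01, 0.7, 0, 0, 0, 45],
  [0, 0.01, 1.4, 0, 0, 0, 45],
  [0, 0.01, 2.1, 0, 0, 0, 45],
  [0, 0.01, 2.6, 0, 0, 0, 45],
  [0, 0.01, 2.9, 0, 0, 0, 45],
  [0, 0.01, 2.9, 0, 0, 0, 20],
  [0, 0.01, 2.9, 0, 0, 0, 0],
  [0, 0.01, 2.9, 0, 0, 0, 0],
  [0, 0.01, 2.9, 0, 0, 0, 0],
  [0, 0.01, 2.9, 0, 0, 0, 0],
], squeeze=40)

```text
clock: 15.75
tcp_pos: [0.4712, -0.0856, 0.1123]
ee_rot: [0.834, 0.552, 0.0, -0.0]
force: [-1.7, 3.2, 2.9]
finger_gap: 0.0089
grip_force: 41.7
```

```bash
python3 -c "
from h import *
state()"
```

```text
15.75 tcp [ 0.4712 -0.0856  0.1123] yaw 67.0 gap 0.008913586564260372 F [-1.7  3.2  2.9] [ 0.24  0.39 -0.15  2.11  0.1   0.64 -0.38]
```

send_rows([
  [0, 0.09, 0, 0, 0, 1, 0],
  [-0.02, 0.17, 0, 0, 0, 2, 0],
  [-0.04, 0.26, 0, 0, 0, 3, 0],
  [-0.07, 0.34, 0, 0, 0, 4, 0],
  [-0.11, 0.42, 0, 0, 0, 5, 0],
  [-0.16, 0.49, 0, 0, 0, 6, 0],
  [-0.21, 0.56, 0, 0, 0, 7, 0],
  [-0.28, 0.62, 0, 0, 0, 8, 0],
  [-0.28, 0.62, 0, 0, 0, 8, 0],
  [-0.28, 0.62, 0, 0, 0, 8, 0],
])

```text
clock: 16.75
tcp_pos: [0.486, -0.1018, 0.1124]
ee_rot: [0.986, 0.166, 0.001, 0.001]
force: [1.4, -2.2, 1.5]
finger_gap: 0.009
grip_force: 41.4
```

send_rows([
  [0, 0, 0, 0, 0, 0, 45],
  [0, 0, 0, 0, 0, 0, 45],
  [0, 0, 0, 0, 0, 0, 45],
  [0, 0, 0, 0, 0, 0, 45],
  [0, 0, -0.8, 0, 0, 0, 45],
  [0, 0, -1.6, 0, 0, 0, 45],
  [0, 0, -2.4, 0, 0, 0, 45],
  [0, 0, -3.2, 0, 0, 0, 45],
  [0, 0, -4, 0, 0, 0, 45],
  [0, 0, -4, 0, 0, 0, 45],
])

```text
clock: 17.75
tcp_pos: [0.4868, -0.1014, 0.2348]
ee_rot: [0.986, 0.165, 0.003, 0.001]
force: [0.6, -1.2, 0.6]
finger_gap: 0.0448
grip_force: 0.0
```

```bash
python3 - <<'E'
from h import *
state();p,d=m.snapshot('wrist');q=m.camera_params('wrist');cv2.imwrite('pics/w2.png',p[...,::-1])
for k,v in measure(p,'wrist',q).items():print(k,v)
E
```

```text
17.75 tcp [ 0.4868 -0.1014  0.2348] yaw 19.0 gap 0.04483718859195986 F [ 0.6 -1.2  0.6] [ 0.08  0.22  0.07  1.99 -0.02  0.92 -1.08]
a (array([0.5234, 0.0145]), np.float64(109.0), np.float64(108.9), 469, 207, 'screw 1.30')
b (array([ 0.6194, -0.055 ]), np.float64(20.4), np.float64(18.2), 122, 187, 'screw 1.26')
c (array([ 0.5865, -0.1691]), np.float64(108.8), np.float64(109.0), 516, 170, 'screw 1.30')
d (array([ 0.4637, -0.1084]), np.float64(18.4), np.float64(19.0), 406, 150, 'screw 1.31')
```

View pics/w2.png

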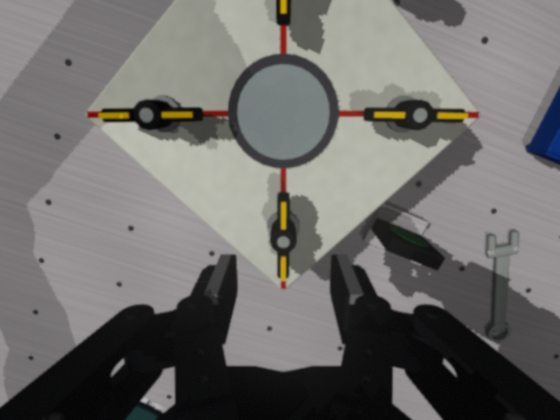

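All four wings lie along their red lines: a (150,115), c (420,115), d (283,235) and b (283,10). The mount is still standing at (408,243), and the gripper is clear of everything.

```bash
python3 -c "
from cell import manip as m
print(m.hand_in())"
```

```text
the job is handed in; nothing more can be done
None
```

All four wing screws are on their red lines, tightened in cross order (c, a, then b, d; about 1.30 rad each in the camera images); the gripper stayed clear of the tube, mount and bottle, and the job was handed in at about 18 s, with no verdict returned.

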